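Make up the woodwork and soldering lesson trays

TASK

Make up the two lesson kits from the stock on the bench. The woodwork tray, the plywood one with three oblong pockets, gets the cork sanding block, the long thin batten and the short thick wood block; the soldering tray, which already holds its reel of solder, gets the flat metal flux tin lying among the stock and the small black roll of tape. Lay each thing flat in the pocket cut to its shape, and leave the other two wood blocks where they lie.

Things in the scene. Friction and masses are not known exactly. Their poses are not given: they have to be found in the camera images.
- wood_tray: Fixed plywood tray, 168 (x) by 252 (y) by 12 mm, origin under its centre. Pockets, centre in its frame and size (mm): sanding block x 36, y 0, 76 (x) by 126 (y); batten x -47, y -42, 50 by 146; thick block x -47, y 77, 56 by 78. Pocket floors 5 above the bench, walls 7 high, 8 mm play all round: grip things by the part that stands above the walls, so that the fingers clear the rim.
- solder_tray: Fixed plywood tray, 100 (x) by 252 (y) by 12 mm, origin under its centre. Pockets, centre in its frame (mm): tape, round, 71 wide, x 0, y 74; flux tin x 0, y -15, 66 (x) by 84 (y). Pocket floors 5 above the bench, walls 7 high. A yellow solder reel, 54 wide, 37 tall, is fixed in the third pocket at x 0, y -92. Fingers have most room on the x sides of the pockets.
- sanding_block: Cork sanding block with sandpaper round it, 60 (x) by 110 (y) by 31 mm tall. Origin: centre of the underside, z up. Goes into the woodwork tray, long side along the pocket.
- batten: Long thin planed wood batten, 34 (x) by 130 (y) by 18 mm tall. Origin: centre of the underside, z up. Goes into the woodwork tray, long side along the pocket.
- thick_block: Short thick planed wood block, 40 (x) by 62 (y) by 40 mm tall, the tallest of the wood pieces. Origin: centre of the underside, z up. Goes into the woodwork tray, long side along the pocket.
- flux_tin: Flat shut metal tin of flux, 50 (x) by 68 (y) by 20 mm tall, its lid not to be opened. Origin: centre of the underside, z up; the tin's walls lie between x -22 and +25 mm. Goes into the soldering tray, long side along the pocket.
- tape_roll: Black roll of insulating tape lying flat, 53 mm in diameter, 19 mm tall; its hole is to be taken as filled, grip it round the outside. Origin: centre of the underside, z up. Goes into the round pocket of the soldering tray.
- medium_block: Planed wood block, 45 (x) by 90 (y) by 28 mm tall. Origin: centre of the underside, z up. Belongs to neither kit: leave it.
- thin_block: Flat planed wood block, 50 (x) by 75 (y) by 19 mm tall. Origin: centre of the underside, z up. Belongs to neither kit: leave it.
Not all that is in view belongs to the job. What is meant by the tape_roll is not blue or red, and is the larger of those in its own colour.

How it is judged:
At the end, for the whole second after the job is handed in: All five things lie at rest on the floors of their pockets, right side up: within 12 mm of the pocket centre in x and y, origin 2 to 8.5 mm above the tray underside, tilt under 0.12 rad, long side (not the tape) within 0.35 rad of the tray's. The two other blocks are within 25 mm of their start (x of sanding_block in the frame of wood_tray between 0.024 and 0.048 m and y of sanding_block in the frame of wood_tray between -0.012 and 0.012 m and z of sanding_block in the frame of wood_tray between 0.002 and 0.0085 m and angle between each of sanding_block, batten, thick_block, flux_tin, tape_roll's own z axis and vertical below 0.12 rad and linear speed of each of sanding_block, batten, thick_block, flux_tin, tape_roll below 0.02 m/s and angular speed of each of sanding_block, batten, thick_block, flux_tin, tape_roll below 0.2 rad/s and angle between the y axis of each of sanding_block, batten, thick_block and the y axis of wood_tray, either way round below 0.35 rad and x of batten in the frame of wood_tray between -0.059 and -0.035 m and y of batten in the frame of wood_tray between -0.054 and -0.03 m and z of batten in the frame of wood_tray between 0.002 and 0.0085 m and x of thick_block in the frame of wood_tray between -0.059 and -0.035 m and y of thick_block in the frame of wood_tray between 0.065 and 0.089 m and z of thick_block in the frame of wood_tray between 0.002 and 0.0085 m and x of flux_tin in the frame of solder_tray between -0.012 and 0.012 m and y of flux_tin in the frame of solder_tray between -0.027 and -0.003 m and z of flux_tin in the frame of solder_tray between 0.002 and 0.0085 m and angle between the y axis of flux_tin and the y axis of solder_tray, either way round below 0.35 rad and x of tape_roll in the frame of solder_tray between -0.012 and 0.012 m and y of tape_roll in the frame of solder_tray between 0.062 and 0.086 m and z of tape_roll in the frame of solder_tray between 0.002 and 0.0085 m and not (distance of medium_block from where it was at the start of the episode above 0.025 m) and not (distance of thin_block from where it was at the start of the episode above 0.025 m)); the robot touches nothing.
It fails at once if the medium or the thin wood block, which belong to no kit, are shifted by more than 25 mm (distance of any of medium_block, thin_block from where it was at the start of the episode above 0.025 m).
It also fails if it takes over 112 s, if anything falls off the work surface, if the arm or the gripper's body presses on something with over 40 N, if the wrist force passes 120 N, or if a joint passes its speed limit or range.

ROBOT

A 6-joint arm with a two-finger parallel gripper is mounted at the origin on a cart in front of the work surface, level with it; the furniture and walls round the work are solid. World frame = base frame: x ahead of the robot, y to its left, z up, the work surface at z = 0. Lengths are in m, angles in rad, forces in N, time in s.
With the tool pointing down it reaches from about 0.275 to 1 m from the base axis. Payload 8.4 kg.
Tool frame: the origin (TCP) lies at the very end of the fingers, on their centre line; the grasp point (between the pads) lies robot.grip_point_offset behind it (robot.grip_point_offset is the distance from the TCP to the grasp point, in m); z points along the fingers, y is the line along which they close (so a half turn about z gives the same grasp; the last joint's range is limited). The gripper opens to 85 mm and grips with 20 to 120 N. Pads are 22 mm wide; open, the fingers measure 114 mm over their backs; the gripper's body (76 mm by 85 mm) begins 54 mm behind the grasp point. The pads swing forward as they close: fully open they stand 13 mm farther back than shut.
Start: joints at [-1.24, 0.353, 1.633, -0, 1.155, -0.002], TCP at [0.204, -0.591, 0.231] pointing down, gripper open.
Joint ranges: [-2.63, 2.63], [-0.92, 2.1], [0.06, 2.66], [-1.3, 4.44], [0, 2.69], [-3.02, 3.02]. Speed limits (rad/s): [2.22, 2.22, 2.79, 3.14, 3.14, 3.14].

INTERFACE

Orientations are given as a unit quaternion [x, y, z, w].
In Python, from rig import robot, cams, job_done gives the robot as it stands.
- The arm moves only by the tool send_rows, never from a script. Its argument "deltas" is a list of rows, each a list of 7 numbers: the closure in counts, from 0 (fully open) to 255 (shut), then the shift along the tool's x, y, z in cm, then the turn, a rotation vector about the tool's x, y, z in rad. A call has 1 to 5 rows; each row is the pose to reach, as a shift and turn from the pose commanded when the call began, along the tool's axes at that moment; what a row does not reach only later rows make up. A row lasts 1/8 s, in which the tool goes at most 62.5 mm and 10.7 degrees, less where a joint would pass 70% of its speed; a pose out of reach is approached as far as the arm can. A call with a gripper value outside its range is refused whole. The fingers move at their own pace and stop on an object; the grip force is fixed at half the most. Time passes only in rows, so rows that repeat a pose let the fingers close. It gives the time, the measured TCP pose, the force, the opening and the grip force at its end, in the units of the state.
- robot.get_obs(): the state, without advancing time (a new reading comes with each control period).
- cams.read_camera(name): name is "side" or "top" or "wrist"; returns (picture, depth): 384x512x3 uint8, red, green, blue; 384x512 float32, m along the optical axis (not along the pixel's ray), 0 where there is no reading.
- cams.camera_params(name): a dict with "camera_matrix" (3x3 intrinsics, pixels), "position" and "attitude" of the camera in the world; the wrist camera has in their place "tool_from_camera" (4x4, takes a point from camera to tool coordinates, whose origin is the TCP and whose axes are the flange's). Camera axes: x right, y down, z forward; pixel columns grow to the right and rows downward; lengths in m; the calibration is good to about 2 mm. A picture is of the moment at which its call begins: read the wrist's pose just before it. camera_params takes no time and is no camera call.
- job_done(): hands the job in; it is judged then, once.
The state is a dict: "time_s": time; "joint_pos": joint angles; "qvel": joint speeds; "tau": joint torques, N m; "eef_pos": TCP position; "tcp_rot": TCP orientation; "wrist_force": force on the tool from outside, world axes, zero at the start; "ft_torque": the same for the moment, N m; "grip_width": opening from 0.0 (shut) to 1.0 (fully open); "grip_force": force on a finger pad.
Only numpy, scipy, OpenCV 4.12 (cv2) and the standard library are available. Lean on these libraries where they do the work, as an engineer would, in place of code of your own. Each camera call takes 0.05 s, during which the arm holds its last target. There are 200 camera calls.

## Working session

There is one attempt and no reset: what is moved stays moved. The work goes in short steps, Python scripts to look and compute and a tool call to move; the robot and the scene stay as the last step left them, time stands still between calls to the robot, and variables do not carry over. Pictures are saved under pics/ and viewed, at most 14 in all, crops included, and the job is handed in when it is done.

Besides the shell and the picture viewer there is one more tool, called after "Call:" as name([rows], argument=value, ...), one row to a line, values as JSON. send_rows: Moves the arm, as the interface text tells. Its arguments: {"type":"object","properties":{"deltas":{"type":"array"}},"required":["deltas"]}

```bash
ls; mkdir -p pics; python3 - <<'E'
from rig import robot,cams
import cv2,numpy as np
o=robot.get_obs();print(o['time_s'],o['eef_pos'],o['tcp_rot'],robot.grip_point_offset)
for n in('top','side'):
    p,d=cams.read_camera(n);cv2.imwrite(f'pics/{n}0.png',p[:,:,::-1]);np.savez(f'{n}0.npz',p=p,d=d)
    print(n,cams.camera_params(n))
print(cams.camera_params('wrist'))
E
```

```text
pics
0.0 [ 0.20403155 -0.59025369  0.23055362] [ 9.86186641e-01  1.65636403e-01 -9.43010717e-05 -6.93926379e-04] 0.0187
top {'camera_matrix': array([[494.68347221,   0.        , 254.42278011],
       [  0.        , 494.68347221, 184.63662245],
       [  0.        ,   0.        ,   1.        ]]), 'position': array([ 0.28823353, -0.0182346 ,  1.32825086]), 'attitude': array([-0.70131462,  0.707716  , -0.05022457,  0.06908951])}
side {'camera_matrix': array([[464.25988093,   0.        , 256.45773468],
       [  0.        , 464.25988093, 187.80441314],
       [  0.        ,   0.        ,   1.        ]]), 'position': array([0.11637931, 0.98147035, 0.53907276]), 'attitude': array([-0.17136398,  0.82769105, -0.52505018,  0.09941939])}
{'camera_matrix': array([[325.18410903,   0.        , 260.55190469],
       [  0.        , 325.18410903, 191.04657184],
       [  0.        ,   0.        ,   1.        ]]), 'tool_from_camera': array([[-5.64833647e-04, -9.47884644e-01, -3.18613217e-01,
         8.08637848e-02],
       [ 9.99999820e-01, -4.70768332e-04, -3.72236511e-04,
         1.36243241e-04],
       [ 2.02844260e-04, -3.18613370e-01,  9.47884739e-01,
        -1.43378127e-01],
       [ 0.00000000e+00,  0.00000000e+00,  0.00000000e+00,
         1.00000000e+00]])}
```

View pics/top0.png

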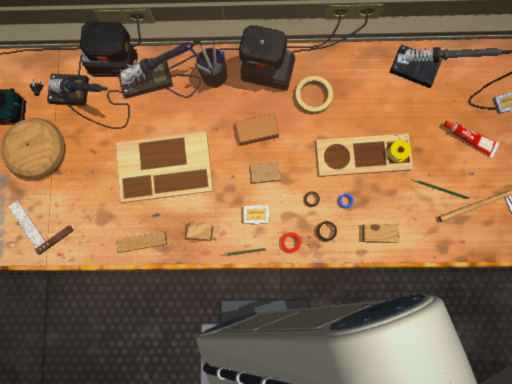

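View pics/side0.png

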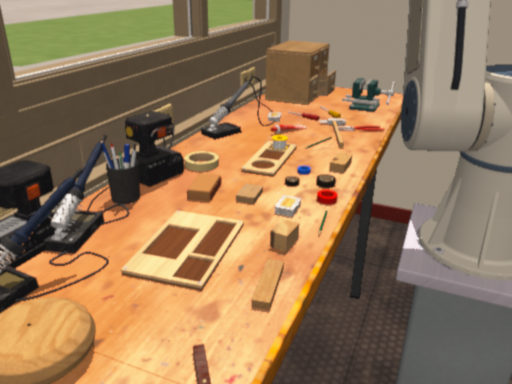

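The top view shows the wood tray at (165,166), solder tray at (364,155), cork at (257,129), thin block at (265,172), tin at (256,214), big black roll at (326,231), batten at (141,241), thick block at (199,231) and medium block at (379,233). Next I'll measure them from the depth.

```bash
cat > h.py <<'E'
import numpy as np,cv2
from scipy.spatial.transform import Rotation as R
from rig import robot,cams
def pose(n,o=None):
    c=cams.camera_params(n)
    if n!='wrist': return c['camera_matrix'],R.from_quat(c['attitude']).as_matrix(),np.array(c['position'])
    T=c['tool_from_camera'];Rt=R.from_quat(o['tcp_rot']).as_matrix()
    return c['camera_matrix'],Rt@T[:3,:3],Rt@T[:3,3]+o['eef_pos']
def cloud(d,K,Rm,t):
    v,u=np.mgrid[:d.shape[0],:d.shape[1]]
    return np.stack([(u-K[0,2])/K[0,0]*d,(v-K[1,2])/K[1,1]*d,d],-1)@Rm.T+t
def rect(xy):
    (c,s,a)=cv2.minAreaRect((xy*1000).astype(np.float32))
    if s[0]>s[1]: a+=90; s=(s[1],s[0])   # a = short-axis direction deg
    return np.round(c,1),np.round(s,1),round(a,1)  # long axis = a+90
def look(name,tag):
    o=robot.get_obs();p,d=cams.read_camera(name);K,Rm,t=pose(name,o)
    cv2.imwrite(f'pics/{tag}.png',p[:,:,::-1]);P=cloud(d,K,Rm,t);P[d==0]=np.nan
    np.savez(tag+'.npz',p=p,P=P,d=d);return p,P,o
def blobs(P,zmin,zmax=.06,amin=40,roi=None):
    m=((P[...,2]>zmin)&(P[...,2]<zmax)).astype(np.uint8)
    n,l,s,_=cv2.connectedComponentsWithStats(m,connectivity=4)
    for i in range(1,n):
        if s[i,4]<amin: continue
        q=P[l==i]; zt=np.percentile(q[:,2],80); top=q[q[:,2]>zt-.006]
        print('px',s[i,0]+s[i,2]//2,s[i,1]+s[i,3]//2,'n',s[i,4],'z',round(zt*1000,1),*rect(top[:,:2]))
E
python3 - <<'E'
from h import *
for n in('top',):
    f=np.load(n+'0.npz');P=cloud(f['d'],*pose(n))
    for a in[(200,360),(150,300),(240,120),(300,180)]:print(P[a[1] if a[1]<384 else 0,a[0]] if 0 else '',end='')
    m=P[190:250,215:300,2];print('bench z',np.median(m))
    blobs(P,.010,amin=30)
    blobs(P,.006,.012,amin=800)
E
```

```text
bench z 0.0004262481941389451
px 256 37 n 11950 z 38.5 [927.3  19. ] [ 153.2 1437.9] 1.3
px 416 65 n 1103 z 26.0 [ 843.4 -434. ] [ 82.7 120.7] 155.5
px 209 61 n 86 z 54.4 [852.  138.1] [28.5 29.2] 27.2
px 268 72 n 438 z 53.1 [806.4 -34.5] [ 72.6 156. ] 19.8
px 128 79 n 1182 z 29.9 [810.8 363. ] [ 80.1 226.3] 6.4
px 214 77 n 163 z 49.7 [806.2 120.5] [25.7 69.2] 16.4
px 69 78 n 217 z 25.3 [817.7 538.8] [ 32.5 104.6] 174.9
px 314 94 n 578 z 26.3 [ 764.3 -150. ] [ 99.4 101.9] 88.7
px 36 87 n 140 z 32.3 [795.9 630.1] [27.7 29. ] 64.2
px 486 87 n 78 z 46.2 [ 783.8 -632.3] [ 6.7 16.5] 10.3
px 66 96 n 483 z 25.1 [769.5 542.2] [ 38.7 103.9] 176.0
px 32 135 n 2014 z 57.3 [638.6 640.4] [155.4 214.7] 136.2
px 502 103 n 283 z 22.6 [ 730.9 -668.4] [48.8 48.8] 14.3
px 257 129 n 932 z 31.7 [666.7   9. ] [ 61.5 109.5] 12.8
px 465 135 n 467 z 26.6 [ 653.4 -543. ] [29.5 93.7] 147.5
px 181 154 n 965 z 14.6 [603.7 215.6] [126.6 161.5] 178.2
px 364 154 n 1336 z 37.0 [ 601.9 -376.5] [52.  66.6] 44.1
px 135 164 n 710 z 14.7 [577.8 344.4] [ 96.8 130.2] 97.9
px 393 160 n 253 z 14.3 [ 577.4 -355.1] [ 60.2 105. ] 3.7
px 265 172 n 523 z 21.0 [547.3 -12.4] [51.3 74.9] 5.8
px 176 186 n 249 z 14.4 [491.7 231.8] [ 68.5 163.7] 163.4
px 208 184 n 43 z 14.7 [518.4 142.7] [18.  35.9] 83.2
px 475 205 n 417 z 21.4 [ 450.8 -567.3] [ 14.8 202.4] 20.3
px 126 196 n 57 z 15.0 [482.  371.3] [22.6 42.5] 135.8
px 312 199 n 101 z 16.2 [ 473.6 -137.6] [38.2 40.8] 87.0
px 347 201 n 62 z 15.6 [ 462.9 -231.8] [24.3 38. ] 44.0
px 256 214 n 449 z 22.4 [432.5  12.5] [48.5 64. ] 179.4
px 327 231 n 204 z 20.8 [ 387.2 -172.9] [50.5 50.6] 0.1
px 200 231 n 394 z 42.1 [388.1 161.3] [40.  62.5] 173.8
px 381 233 n 629 z 30.0 [ 380.  -313.4] [44.5 89.6] 179.2
px 54 240 n 268 z 15.6 [370.8 555.5] [ 22.6 110.1] 33.7
px 141 242 n 641 z 20.0 [362.5 319. ] [ 34.6 131.4] 9.5
px 291 242 n 190 z 20.3 [359.2 -77.9] [50.  50.2] 179.5
```

```bash
python3 - <<'E'
from h import *
f=np.load('top0.npz');P=cloud(f['d'],*pose('top'))
hsv=cv2.cvtColor(f['p'],cv2.COLOR_RGB2HSV)
for nm,c,r,off in(('wood',(.55,.28),.19,[(36,0),(-47,-42),(-47,77)]),('solder',(.59,-.31),.17,[(0,74),(0,-15)])):
    m=(P[...,2]>.0075)&(P[...,2]<.0185)&(np.hypot(P[...,0]-c[0],P[...,1]-c[1])<r)
    m=cv2.morphologyEx(m.astype(np.uint8),cv2.MORPH_OPEN,np.ones((2,2)))
    C,s,a=rect(P[m>0][:,:2]);print(nm,C,s,a)
    for o in off:
        t=np.deg2rad(a if a<90 else a-180);print('  pocket',o,C+np.array([[np.cos(t),-np.sin(t)],[np.sin(t),np.cos(t)]])@o)
    # dark pockets on floor height
    dk=((hsv[...,2]<130)&(np.hypot(P[...,0]-c[0],P[...,1]-c[1])<r)&(P[...,2]<.03)).astype(np.uint8)
    n,l,st,_=cv2.connectedComponentsWithStats(dk)
    for i in range(1,n):
        if st[i,4]>200:print('  dark',rect(P[l==i][:,:2]))
E
```

```text
wood [449.7 211.8] [291.  480.8] 113.7
  pocket (36, 0) [464.17011996 178.83614664]
  pocket (-47, -42) [392.35062558 237.95433527]
  pocket (-47, 77) [501.31447418 285.78612069]
  dark (array([604.8, 270.6]), array([ 74.6, 125.3]), 6.6)
  dark (array([526.7, 218.9]), array([ 47.4, 144.7]), 6.2)
  dark (array([513.4, 338.2]), array([53.1, 74.5]), 5.4)
solder [ 521.2 -179.4] [210.7 526.1] 33.5
  pocket (0, 74) [ 480.35666309 -117.69244917]
  pocket (0, -15) [ 529.47905478 -191.90828733]
  dark (array([ 596.6, -309.4]), array([ 64.1, 106.7]), 2.6)
  dark (array([ 590.9, -209.4]), array([65.1, 65.5]), 35.9)
```

```bash
cat >> h.py <<'E'
def go(x,y,z,psi):
    "mm, deg -> row shift (cm) and turn from the present pose"
    o=robot.get_obs();Rt=R.from_quat(o['tcp_rot']);p=np.radians(psi)
    tgt=R.from_matrix(np.array([[np.cos(p),np.sin(p),0],[np.sin(p),-np.cos(p),0],[0,0,-1]]))
    print('move',np.round(Rt.inv().apply(np.array([x,y,z])/1000-o['eef_pos'])*100,2),np.round((Rt.inv()*tgt).as_rotvec(),3))
def near(P,x,y,r,zmin,zmax=.06):
    m=(np.hypot(P[...,0]-x/1e3,P[...,1]-y/1e3)<r/1e3)&(P[...,2]>zmin)&(P[...,2]<zmax)
    q=P[m];zt=np.percentile(q[:,2],80);print('z',round(zt*1e3,1),*rect(q[q[:,2]>zt-.006][:,:2]))
E
python3 -c "
from h import *
go(387,-173,150,90)"
```

```text
move [ 30.92 -33.45   8.11] [-1.000e-03 -1.000e-03 -1.238e+00]
```

Call:
send_rows([
  [0,30.9,-33.5,8.1,0,0,-1.238],
  [0,30.9,-33.5,8.1,0,0,-1.238],
  [0,30.9,-33.5,8.1,0,0,-1.238],
  [0,30.9,-33.5,8.1,0,0,-1.238],
  [0,30.9,-33.5,8.1,0,0,-1.238],
])

```text
time_s: 0.72
eef_pos: [0.3278, -0.307, 0.1762]
tcp_rot: [0.803, 0.596, 0.0, 0.0]
wrist_force: [1.8, -0.4, 1.1]
grip_width: 0.999
grip_force: 0.0
```

```bash
python3 -c "
from h import *
go(387,-173,150,90)"
```

```text
move [14.54  1.77  2.62] [ 0.     0.    -0.295]
```

Call:
send_rows([
  [0,14.5,1.8,2.6,0,0,-0.295],
  [0,14.5,1.8,2.6,0,0,-0.295],
  [0,14.5,1.8,2.6,0,0,-0.295],
  [0,14.5,1.8,2.6,0,0,-0.295],
])

```text
time_s: 1.23
eef_pos: [0.3876, -0.1742, 0.1502]
tcp_rot: [0.708, 0.706, -0.0, -0.001]
wrist_force: [-0.1, -1.2, 0.1]
grip_width: 1.0
grip_force: 0.0
```

```bash
python3 -c "
from h import *
p,P,o=look('wrist','w1');print(o['eef_pos'])
blobs(P,.009,.06,300)
go(387,-173,8,90)"
```

```text
[ 0.38763537 -0.17421493  0.15019833]
px 474 14 n 1781 z 20.5 [549.  -41.7] [18.2 50.6] 94.7
px 224 64 n 2382 z 19.8 [358.  -78.1] [52.4 52.4] 133.1
px 361 136 n 1221 z 15.6 [ 473.1 -137. ] [40.3 40.6] 88.6
px 261 177 n 1854 z 19.7 [ 386.9 -173.3] [52.5 52.6] 136.8
px 462 241 n 6835 z 13.4 [ 590.3 -249.1] [100.7 187.8] 3.9
px 346 231 n 871 z 14.7 [ 467.2 -228.2] [38.1 39. ] 3.2
px 255 311 n 3902 z 29.3 [ 379.1 -313.8] [45.  91.3] 178.0
move [ 0.22 -0.05 14.25] [-0.001 -0.    -0.004]
```

View pics/w1.png

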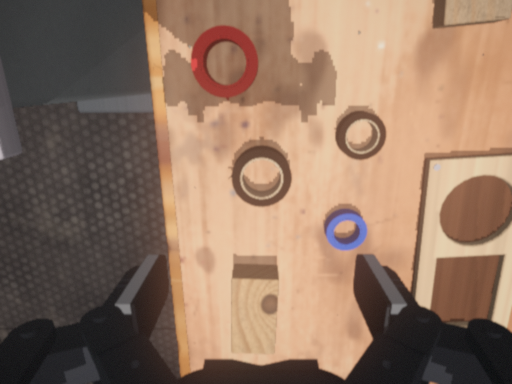

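The big black roll is at (261,177), on the tool's centre line as predicted. Descending.

Call:
send_rows([
  [0,0.2,-0.05,6,0,0,-0.004],
  [0,0.2,-0.05,11,0,0,-0.004],
  [0,0.2,-0.05,14.2,0,0,-0.004],
  [20,0.2,-0.05,14.2,0,0,-0.004],
  [120,0.2,-0.05,14.2,0,0,-0.004],
])

```text
time_s: 1.9
eef_pos: [0.3875, -0.1746, 0.0095]
tcp_rot: [0.708, 0.706, 0.0, 0.0]
wrist_force: [0.5, -0.5, 1.9]
grip_width: 0.727
grip_force: 0.0
```

Call:
send_rows([
  [255,0,0,0,0,0,0],
  [255,0,0,0,0,0,0],
  [255,0,0,0,0,0,0],
  [255,0,0,0,0,0,0],
])

```text
time_s: 2.4
eef_pos: [0.388, -0.1745, 0.0106]
tcp_rot: [0.708, 0.707, 0.0, 0.001]
wrist_force: [-4.3, -2.7, 11.3]
grip_width: 0.577
grip_force: 59.9
```

Call:
send_rows([
  [255,0,0,-3,0,0,0],
  [255,0,0,-9,0,0,0],
  [255,0,0,-9,0,0,0],
  [255,0,0,-9,0,0,0],
])

```text
time_s: 2.9
eef_pos: [0.3874, -0.1738, 0.0995]
tcp_rot: [0.708, 0.707, 0.0, 0.001]
wrist_force: [-0.6, 0.2, -0.5]
grip_width: 0.575
grip_force: 62.4
```

```bash
python3 -c "
from h import *
p,P,o=look('wrist','w2');print(o['eef_pos'],o['wrist_force'])
p,d=cams.read_camera('side');cv2.imwrite('pics/s2.png',cv2.resize(p[130:250,250:410,::-1],None,fx=5,fy=5))
go(591,-209.5,100,93.5)"
```

```text
[ 0.38737842 -0.17383655  0.09952418] [-0.59093228  0.23990361 -0.50604437]
move [-3.58 20.46 -0.21] [-0.001 -0.    -0.063]
```

View pics/s2.png

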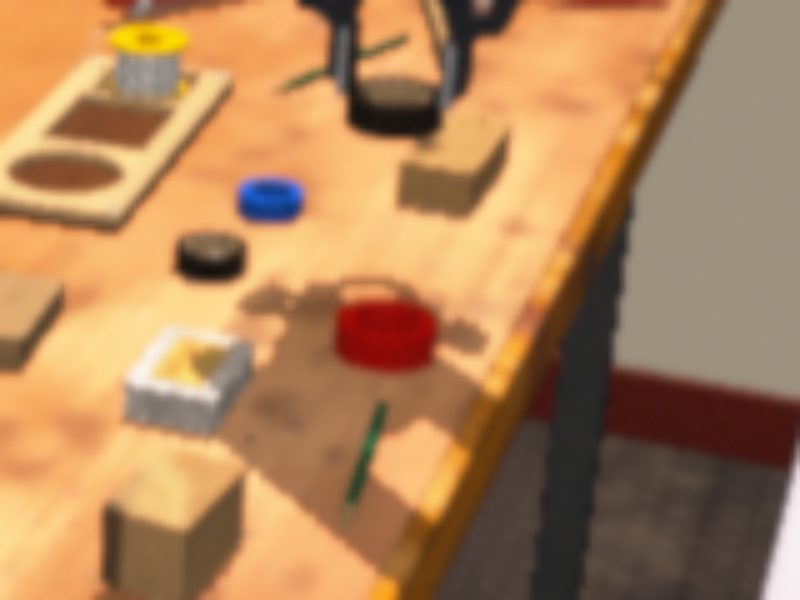

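The roll is held flat between the fingers at (395,100) in the crop. Carry it above its pocket.

Call:
send_rows([
  [255,-3.6,20.5,-0.2,0,0,-0.063],
  [255,-3.6,20.5,-0.2,0,0,-0.063],
  [255,-3.6,20.5,-0.2,0,0,-0.063],
  [255,-3.6,20.5,-0.2,0,0,-0.063],
  [255,-3.6,20.5,-0.2,0,0,-0.063],
])

```text
time_s: 3.62
eef_pos: [0.5923, -0.2097, 0.0985]
tcp_rot: [0.685, 0.729, -0.0, -0.001]
wrist_force: [-0.1, 0.1, -1.4]
grip_width: 0.572
grip_force: 62.5
```

```bash
cat >> h.py <<'E'
def pockets(p,P,x,y,r,v=120):
    h=cv2.cvtColor(p,cv2.COLOR_RGB2HSV)
    dk=((h[...,2]<v)&(h[...,1]>70)&(np.hypot(P[...,0]-x/1e3,P[...,1]-y/1e3)<r/1e3)&(abs(P[...,2]-.006)<.006)).astype(np.uint8)
    dk=cv2.morphologyEx(dk,cv2.MORPH_OPEN,np.ones((3,3)));n,l,st,_=cv2.connectedComponentsWithStats(dk)
    for i in range(1,n):
        if st[i,4]>300:print('pocket px',st[i],rect(P[l==i][:,:2]))
E
python3 -c "
from h import *
f=np.load('w1.npz');pockets(f['p'],f['P'],594,-250,150)
p,P,o=look('wrist','w3');print(o['eef_pos'])
pockets(p,P,594,-250,150)
m=(P[...,2]>.009)&(P[...,2]<.018)&(abs(P[...,0]-.595)<.08);print(rect(P[m][:,:2]))
go(591,-209.5,17,93.5)"
```

```text
pocket px [460 207  52  37 341] (array([ 608. , -229.4]), array([16.3, 55.5]), 130.4)
pocket px [486 256  17  64 351] (array([ 626. , -295.5]), array([ 3.9, 78.3]), 2.4)
pocket px [442 290  37  36 364] (array([ 605.8, -325. ]), array([28.9, 49.3]), 148.2)
[ 0.59225921 -0.20972286  0.09850733]
pocket px [ 225  154   68   35 1300] (array([ 588.5, -192. ]), array([26.2, 50. ]), 94.5)
pocket px [237 326  58   8 346] (array([ 603.2, -336.5]), array([ 6.8, 51. ]), 91.3)
(array([ 592. , -263.1]), array([100.6, 215. ]), 3.3)
move [-0.02  0.05  8.16] [-0.003 -0.001  0.001]
```

View pics/w3.png

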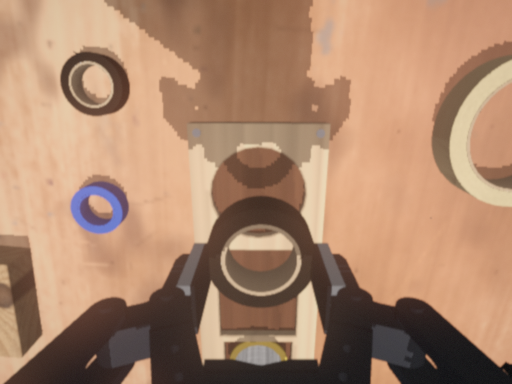

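The held roll at (261,250) hides part of its round pocket at (258,190); the tray edges agree with the top view to 2 mm. Lowering.

Call:
send_rows([
  [255,0,-0.1,5,0,0,0],
  [255,0,-0.1,8.1,0,0,0],
  [255,0,-0.1,8.1,0,0,0],
  [255,0,-0.1,8.1,0,0,0],
])

```text
time_s: 4.18
eef_pos: [0.5906, -0.21, 0.0204]
tcp_rot: [0.685, 0.728, -0.0, -0.0]
wrist_force: [-0.0, -0.5, -0.1]
grip_width: 0.575
grip_force: 84.3
```

Call:
send_rows([
  [255,0,0,0.4,0,0,0],
  [255,0,0,0.4,0,0,0],
])

```text
time_s: 4.42
eef_pos: [0.5912, -0.2101, 0.0162]
tcp_rot: [0.685, 0.729, 0.0, 0.0]
wrist_force: [0.8, 0.4, -0.7]
grip_width: 0.575
grip_force: 84.3
```

Call:
send_rows([
  [70,0,0,0,0,0,0],
  [60,0,0,0,0,0,0],
  [50,0,0,-1,0,0,0],
  [20,0,0,-6,0,0,0],
  [0,0,0,-10,0,0,0],
])

```text
time_s: 5.05
eef_pos: [0.5913, -0.2101, 0.1177]
tcp_rot: [0.685, 0.729, 0.0, 0.0]
wrist_force: [0.6, 0.2, -0.1]
grip_width: 0.998
grip_force: 0.0
```

```bash
python3 -c "
from h import *
go(432.5,12.5,110,89.4)"
```

```text
move [ 23.19 -14.48   0.75] [0.001 0.    0.072]
```

Call:
send_rows([
  [0,23.2,-14.5,0.7,0,0,0.072],
  [0,23.2,-14.5,0.7,0,0,0.072],
  [0,23.2,-14.5,0.7,0,0,0.072],
  [0,23.2,-14.5,0.7,0,0,0.072],
  [0,23.2,-14.5,0.7,0,0,0.072],
])

```text
time_s: 5.68
eef_pos: [0.4297, 0.0145, 0.109]
tcp_rot: [0.71, 0.704, -0.0, -0.0]
wrist_force: [-1.1, -1.1, 0.3]
grip_width: 1.005
grip_force: 0.0
```

```bash
python3 -c "
from h import *
p,P,o=look('wrist','w4');print(o['eef_pos'])
near(P,432,12,60,.01)
near(P,432,12,60,.004)
go(432.5,12.5,7,89.4)"
```

```text
[0.42965068 0.0144976  0.1090448 ]
z 21.8 [431.5  12.4] [50.4 68. ] 0.6
z 21.8 [431.5  12.4] [50.4 68. ] 0.6
move [-0.29  0.4  10.19] [-0.002 -0.001  0.001]
```

View pics/w4.png

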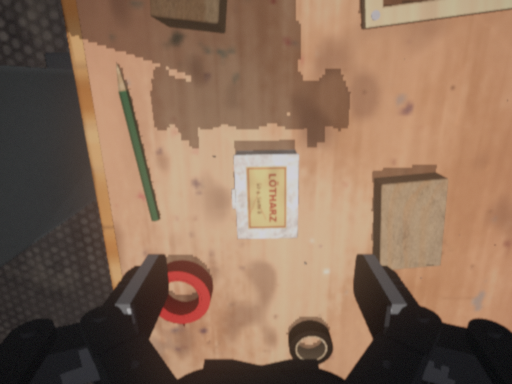

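Tin at (267,195), as expected, with a small latch on its left side. Descending.

Call:
send_rows([
  [0,-0.2,0.25,5,0,0,0],
  [0,-0.2,0.25,10.1,0,0,0],
  [0,-0.2,0.25,10.1,0,0,0],
  [120,-0.2,0.25,10.1,0,0,0],
  [255,-0.2,0.25,10.1,0,0,0],
])

```text
time_s: 6.35
eef_pos: [0.4362, 0.0105, 0.0096]
tcp_rot: [0.711, 0.703, 0.001, 0.001]
wrist_force: [-0.1, 0.5, 1.4]
grip_width: 0.601
grip_force: 1.5
```

Call:
send_rows([
  [255,0,0,0,0,0,0],
  [255,0,0,0,0,0,0],
  [255,0,0,0,0,0,0],
  [255,0,0,0,0,0,0],
])

```text
time_s: 6.85
eef_pos: [0.4361, 0.0105, 0.0098]
tcp_rot: [0.711, 0.703, 0.001, 0.001]
wrist_force: [-1.7, -0.0, 13.2]
grip_width: 0.531
grip_force: 59.6
```

Call:
send_rows([
  [255,0,0,-3,0,0,0],
  [255,0,0,-9,0,0,0],
  [255,0,0,-9,0,0,0],
  [255,0,0,-9,0,0,0],
])

```text
time_s: 7.35
eef_pos: [0.4348, 0.0106, 0.0985]
tcp_rot: [0.711, 0.703, 0.001, 0.001]
wrist_force: [-0.5, 0.2, -1.1]
grip_width: 0.529
grip_force: 63.5
```

```bash
python3 -c "
from h import *
o=robot.get_obs();print(o['eef_pos'],o['wrist_force'],o['grip_width'],o['qvel'].round(3))
go(596,-299,100,93.5)"
```

```text
[0.43477616 0.01059817 0.09852399] [-0.4916283   0.16544718 -1.0763037 ] 0.5292082230493707 [-0.001  0.039  0.015  0.    -0.005 -0.002]
move [-30.79  16.45  -0.11] [ 0.002  0.    -0.072]
```

Call:
send_rows([
  [255,-30.9,16.3,0,0,0,-0.07],
  [255,-30.9,16.3,0,0,0,-0.07],
  [255,-30.9,16.3,0,0,0,-0.07],
  [255,-30.9,16.3,0,0,0,-0.07],
  [255,-30.9,16.3,0,0,0,-0.07],
])

```text
time_s: 7.98
eef_pos: [0.577, -0.2688, 0.0957]
tcp_rot: [0.686, 0.728, -0.0, -0.001]
wrist_force: [0.9, -0.6, -1.7]
grip_width: 0.532
grip_force: 63.5
```

```bash
python3 -c "
from h import *
go(595,-300,100,93.5)"
```

```text
move [-3.22  1.61 -0.44] [-0.002 -0.002 -0.002]
```

Call:
send_rows([
  [255,-3.2,1.6,-0.4,0,0,0],
  [255,-3.2,1.6,-0.4,0,0,0],
  [255,-3.2,1.6,-0.4,0,0,0],
])

```text
time_s: 8.35
eef_pos: [0.5938, -0.2973, 0.0998]
tcp_rot: [0.686, 0.728, -0.0, -0.002]
wrist_force: [-0.1, -0.1, -1.5]
grip_width: 0.531
grip_force: 63.5
```

```bash
python3 -c "
from h import *
p,P,o=look('wrist','w5');print(o['eef_pos'])
near(P,590,-209,30,.018,.035)
near(P,o['eef_pos'][0]*1e3,o['eef_pos'][1]*1e3,60,.08,.14)
go(595,-300,15,93.5)"
```

```text
[ 0.59380402 -0.29732296  0.09979118]
z 24.8 [ 590.8 -209.3] [52.6 52.6] 51.4
z 112.2 [ 592.6 -295.4] [68.6 72.9] 93.1
move [-0.33  0.11  8.51] [-0.003 -0.002 -0.001]
```

View pics/w5.png

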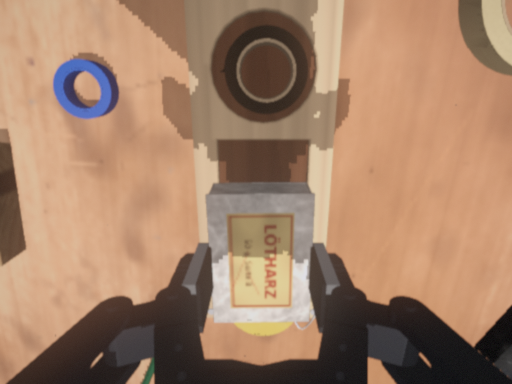

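The roll lies in its pocket at (263,70); the tin is held square over its own. Lower.

Call:
send_rows([
  [255,-0.1,0,5,0,0,0],
  [255,-0.1,0,8.6,0,0,0],
  [255,-0.1,0,8.6,0,0,0],
  [255,-0.1,0,8.6,0,0,0],
])

```text
time_s: 8.9
eef_pos: [0.595, -0.2982, 0.0156]
tcp_rot: [0.685, 0.728, -0.0, -0.0]
wrist_force: [0.3, -0.9, -0.9]
grip_width: 0.527
grip_force: 73.9
```

Call:
send_rows([
  [255,0,0,0.1,0,0,0],
  [80,0,0,0.1,0,0,0],
  [70,0,0,0.1,0,0,0],
  [60,0,0,-1,0,0,0],
  [20,0,0,-7,0,0,0],
])

```text
time_s: 9.52
eef_pos: [0.5928, -0.2981, 0.0834]
tcp_rot: [0.686, 0.728, -0.001, -0.003]
wrist_force: [1.7, -0.6, 0.5]
grip_width: 0.92
grip_force: 0.0
```

Call:
send_rows([
  [0,0,0,-4,0,0,0],
  [0,0,0,-4,0,0,0],
  [0,0,0,-4,0,0,0],
])

```text
time_s: 9.9
eef_pos: [0.5951, -0.2992, 0.1258]
tcp_rot: [0.686, 0.728, 0.0, 0.0]
wrist_force: [-0.6, 0.5, 0.8]
grip_width: 1.005
grip_force: 0.0
```

```bash
python3 -c "
from h import *
p,P,o=look('wrist','w6')
near(P,595,-298,45,.015,.033)
go(362.5,319,110,99.5);print(o['eef_pos'])"
```

```text
z 26.8 [ 592.5 -297.6] [50.3 67.2] 3.3
move [ 63.07 -19.5    1.56] [-0.001 -0.001 -0.106]
[ 0.59507803 -0.2992062   0.12579922]
```

Call:
send_rows([
  [0,31,-9.6,0,0,0,-0.106],
  [0,31,-9.6,0,0,0,-0.106],
  [0,31,-9.6,0,0,0,-0.106],
  [0,31,-9.6,0,0,0,-0.106],
  [0,31,-9.6,0,0,0,-0.106],
])

```text
time_s: 10.58
eef_pos: [0.4835, -0.0052, 0.1245]
tcp_rot: [0.646, 0.763, -0.001, -0.001]
wrist_force: [0.5, -0.3, -0.2]
grip_width: 0.998
grip_force: 0.0
```

```bash
python3 -c "
from h import *
go(362.5,319,110,99.5);print(robot.get_obs()['eef_pos'])"
```

```text
move [33.97 -6.61  1.48] [-0.002 -0.    -0.001]
[ 0.48353388 -0.00519389  0.1245155 ]
```

Call:
send_rows([
  [0,33.8,-6.6,1.5,0,0,0],
  [0,33.8,-6.6,1.5,0,0,0],
  [0,33.8,-6.6,1.5,0,0,0],
  [0,33.8,-6.6,1.5,0,0,0],
  [0,33.8,-6.6,1.5,0,0,0],
])

```text
time_s: 11.2
eef_pos: [0.3742, 0.2869, 0.111]
tcp_rot: [0.646, 0.763, -0.001, -0.0]
wrist_force: [1.7, 0.5, 0.2]
grip_width: 1.002
grip_force: 0.0
```

Call:
send_rows([
  [0,3.1,-0.6,0,0,0,0],
  [0,3.1,-0.6,0,0,0,0],
  [0,3.1,-0.6,0,0,0,0],
])

```text
time_s: 11.58
eef_pos: [0.3643, 0.3142, 0.1112]
tcp_rot: [0.646, 0.763, -0.001, -0.0]
wrist_force: [0.4, -0.7, 0.7]
grip_width: 1.0
grip_force: 0.0
```

```bash
python3 -c "
from h import *
p,P,o=look('wrist','w7');print(o['eef_pos'],o['qvel'].round(2))
near(P,362.5,319,75,.012,.03)
go(362.5,319,8,99.5)"
```

```text
[0.3643195  0.31420261 0.1112099 ] [-0.02 -0.01  0.   -0.    0.    0.  ]
z 19.5 [362.9 318.9] [ 34.1 130.4] 9.3
move [ 0.54 -0.11 10.34] [-0.001  0.001 -0.001]
```

Call:
send_rows([
  [0,0.4,-0.1,5,0,0,0],
  [0,0.4,-0.1,10.4,0,0,0],
  [40,0.4,-0.1,10.4,0,0,0],
  [160,0.4,-0.1,10.4,0,0,0],
  [255,0.4,-0.1,10.4,0,0,0],
])

```text
time_s: 12.25
eef_pos: [0.3646, 0.3197, 0.0101]
tcp_rot: [0.646, 0.763, 0.002, 0.0]
wrist_force: [-0.8, 0.4, -0.2]
grip_width: 0.425
grip_force: 0.0
```

Call:
send_rows([
  [255,0,0,0,0,0,0],
  [255,0,0,0,0,0,0],
  [255,0,0,0,0,0,0],
  [255,0,0,0,0,0,0],
  [255,0,0,-1,0,0,0],
])

```text
time_s: 12.88
eef_pos: [0.3636, 0.3193, 0.0195]
tcp_rot: [0.646, 0.763, 0.001, 0.0]
wrist_force: [-0.5, 1.2, -0.1]
grip_width: 0.378
grip_force: 60.2
```

Call:
send_rows([
  [255,0,0,-4,0,0,0],
  [255,0,0,-8,0,0,0],
  [255,0,0,-8,0,0,0],
])

```text
time_s: 13.25
eef_pos: [0.3651, 0.3207, 0.102]
tcp_rot: [0.646, 0.763, 0.004, 0.001]
wrist_force: [-0.6, -0.5, -1.4]
grip_width: 0.379
grip_force: 60.3
```

```bash
python3 -c "
from h import *
go(526.7,218.9,100,96.2);print(robot.get_obs()['eef_pos'])"
```

```text
move [-12.7   14.27   0.24] [ 0.006 -0.004  0.057]
[0.3650522  0.32067312 0.10200299]
```

Call:
send_rows([
  [255,-12.7,14.3,0,0,0,0.057],
  [255,-12.7,14.3,0,0,0,0.057],
  [255,-12.7,14.3,0,0,0,0.057],
  [255,-12.7,14.3,0,0,0,0.057],
  [255,-12.7,14.3,0,0,0,0.057],
])

```text
time_s: 13.88
eef_pos: [0.5245, 0.2168, 0.0976]
tcp_rot: [0.668, 0.744, -0.0, -0.0]
wrist_force: [-0.4, -0.1, -0.5]
grip_width: 0.374
grip_force: 60.3
```

```bash
python3 -c "
from h import *
p,P,o=look('wrist','w8');print(o['eef_pos'],o['qvel'].round(2))
near(P,o['eef_pos'][0]*1e3,o['eef_pos'][1]*1e3,75,.08,.14)
pockets(p,P,555,270,170)
go(526.7,218.9,14,96.2)"
```

```text
[0.52452214 0.21675879 0.09762351] [ 0.03 -0.01  0.02  0.    0.    0.  ]
z 106.9 [522.5 219.8] [ 63.  127.2] 172.3
pocket px [ 219    0   90   84 7172] (array([514.2, 322.4]), array([50.5, 56.5]), 96.2)
pocket px [433  47  17  85 319] (array([637.7, 305.2]), array([ 2.5, 54.9]), 6.6)
pocket px [ 329   83   27   57 1055] (array([573.8, 283.9]), array([16.8, 38.6]), 6.4)
pocket px [ 228   95   73   28 1871] (array([518.9, 280.4]), array([18.5, 50.4]), 95.9)
move [0.14 0.3  8.36] [-0.001  0.     0.   ]
```

View pics/w8.png

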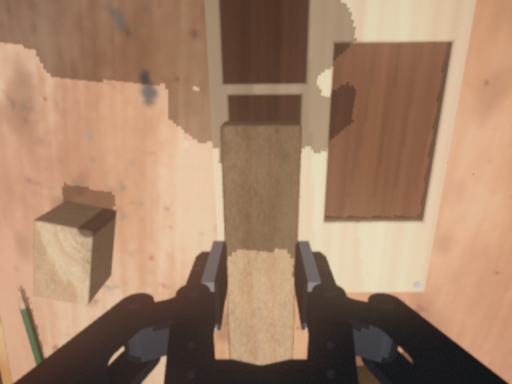

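Batten held straight above its pocket (strip visible at (265,108)), measured within about 2 mm. Lower.

Call:
send_rows([
  [255,0,0.05,5,0,0,0],
  [255,0,0.05,8.2,0,0,0],
  [255,0,0.05,8.2,0,0,0],
  [255,0,0.05,8.2,0,0,0],
])

```text
time_s: 14.42
eef_pos: [0.5246, 0.218, 0.0162]
tcp_rot: [0.667, 0.745, -0.0, -0.0]
wrist_force: [0.3, 0.1, 0.4]
grip_width: 0.372
grip_force: 71.4
```

Call:
send_rows([
  [115,0,0,0,0,0,0],
  [110,0,0,0,0,0,0],
  [110,0,0,-1,0,0,0],
  [60,0,0,-6,0,0,0],
  [0,0,0,-10,0,0,0],
])

```text
time_s: 15.05
eef_pos: [0.5258, 0.2173, 0.1182]
tcp_rot: [0.668, 0.744, 0.0, 0.0]
wrist_force: [0.2, -1.1, 0.3]
grip_width: 0.944
grip_force: 0.0
```

```bash
python3 -c "
from h import *
p,P,o=look('wrist','w9');print(o['eef_pos'])
near(P,526,218,75,.017,.035)
go(388.1,161.3,120,83.8)"
```

```text
[0.52584873 0.21733333 0.11820359]
z 24.5 [523.9 217.7] [ 34.1 129.7] 6.5
move [ -4.16 -14.57   0.21] [ 0.007 -0.003  0.217]
```

Call:
send_rows([
  [0,-4.2,-14.6,0.2,0,0,0.217],
  [0,-4.2,-14.6,0.2,0,0,0.217],
  [0,-4.2,-14.6,0.2,0,0,0.217],
  [0,-4.2,-14.6,0.2,0,0,0.217],
  [0,-4.2,-14.6,0.2,0,0,0.217],
])

```text
time_s: 15.72
eef_pos: [0.3868, 0.1604, 0.1148]
tcp_rot: [0.744, 0.668, 0.001, 0.0]
wrist_force: [-0.0, 0.7, 0.5]
grip_width: 0.997
grip_force: 0.0
```

```bash
python3 -c "
from h import *
p,P,o=look('wrist','w10');print(o['eef_pos'],o['qvel'].round(2))
near(P,388,161,45,.02)
go(388.1,161.3,16,83.8)"
```

```text
[0.38681481 0.16040446 0.11480448] [ 0.    0.02 -0.01 -0.   -0.   -0.  ]
z 41.4 [388.1 161.5] [40.  61.9] 173.6
move [0.09 0.09 9.86] [ 0.002 -0.001 -0.   ]
```

Call:
send_rows([
  [0,0.1,0.05,5,0,0,0],
  [0,0.1,0.05,9.8,0,0,0],
  [40,0.1,0.05,9.8,0,0,0],
  [160,0.1,0.05,9.8,0,0,0],
  [255,0.1,0.05,9.8,0,0,0],
])

```text
time_s: 16.4
eef_pos: [0.3873, 0.1614, 0.0179]
tcp_rot: [0.744, 0.668, 0.002, 0.001]
wrist_force: [-2.5, -1.0, 13.8]
grip_width: 0.457
grip_force: 58.7
```

Call:
send_rows([
  [255,0,0,0,0,0,0],
  [255,0,0,0,0,0,0],
  [255,0,0,0,0,0,0],
  [255,0,0,-3,0,0,0],
  [255,0,0,-9,0,0,0],
])

```text
time_s: 17.02
eef_pos: [0.3847, 0.1603, 0.107]
tcp_rot: [0.744, 0.668, -0.001, -0.0]
wrist_force: [2.3, -0.3, -0.5]
grip_width: 0.455
grip_force: 60.8
```

Call:
send_rows([
  [255,0,0,-1,0,0,0],
  [255,0,0,-1,0,0,0],
])

```text
time_s: 17.27
eef_pos: [0.3864, 0.161, 0.1172]
tcp_rot: [0.744, 0.668, 0.002, 0.001]
wrist_force: [0.4, -0.7, -1.7]
grip_width: 0.456
grip_force: 60.9
```

```bash
python3 -c "
from h import *
go(514,338,110,96.2);print(robot.get_obs()['eef_pos'])"
```

```text
move [18.98 10.77  0.79] [ 0.003 -0.001 -0.217]
[0.3863643  0.16096149 0.11721736]
```

Call:
send_rows([
  [255,18.9,10.7,0.8,0,0,-0.217],
  [255,18.9,10.7,0.8,0,0,-0.217],
  [255,18.9,10.7,0.8,0,0,-0.217],
  [255,18.9,10.7,0.8,0,0,-0.217],
  [255,18.9,10.7,0.8,0,0,-0.217],
])

```text
time_s: 17.9
eef_pos: [0.5125, 0.3381, 0.1056]
tcp_rot: [0.667, 0.745, -0.001, -0.0]
wrist_force: [0.1, 0.6, -0.1]
grip_width: 0.451
grip_force: 60.9
```

```bash
python3 -c "
from h import *
p,P,o=look('wrist','w11');print(o['eef_pos'],o['qvel'].round(2))
near(P,o['eef_pos'][0]*1e3,o['eef_pos'][1]*1e3,50,.10,.16)
pockets(p,P,555,290,170)
go(513,337,23,96.2)"
```

```text
[0.51254294 0.33812798 0.10558324] [-0.02 -0.04  0.07 -0.01  0.01 -0.01]
z 143.4 [512.5 338.7] [27.2 97.2] 96.3
pocket px [ 225  147   75   39 2216] (array([510.2, 357.7]), array([31. , 55.9]), 96.5)
move [0.02 0.18 8.27] [-0.003  0.002  0.001]
```

View pics/w11.png

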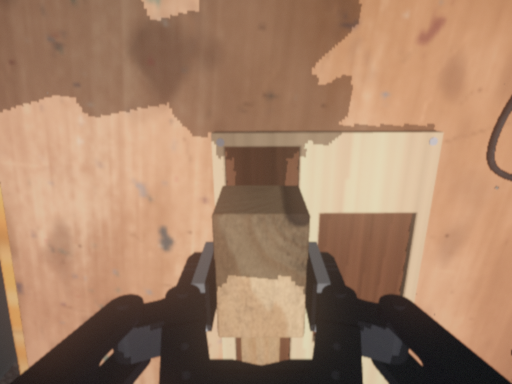

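The thick block is held square above its pocket, (262,165) showing. Lower.

Call:
send_rows([
  [255,-0.15,0,4,0,0,0],
  [255,-0.15,0,8.1,0,0,0],
  [255,-0.15,0,8.1,0,0,0],
  [255,-0.15,0,8.1,0,0,0],
])

```text
time_s: 18.45
eef_pos: [0.5118, 0.3345, 0.027]
tcp_rot: [0.668, 0.744, -0.001, -0.0]
wrist_force: [0.5, 0.8, -0.6]
grip_width: 0.451
grip_force: 64.3
```

Call:
send_rows([
  [255,0,0,0.3,0,0,0],
  [255,0,0,0.3,0,0,0],
])

```text
time_s: 18.7
eef_pos: [0.5127, 0.3354, 0.0245]
tcp_rot: [0.668, 0.744, 0.0, 0.0]
wrist_force: [0.4, -0.5, -0.7]
grip_width: 0.46
grip_force: 64.2
```

Call:
send_rows([
  [95,0,0,0.1,0,0,0],
  [90,0,0,0.1,0,0,0],
  [85,0,0,-1,0,0,0],
  [60,0,0,-6,0,0,0],
  [0,0,0,-10,0,0,0],
])

```text
time_s: 19.32
eef_pos: [0.5129, 0.3357, 0.1262]
tcp_rot: [0.668, 0.744, 0.0, 0.0]
wrist_force: [0.7, -0.5, -0.3]
grip_width: 0.951
grip_force: 0.0
```

```bash
python3 -c "
from h import *
p,P,o=look('wrist','w12');print(o['eef_pos'])
near(P,513,336,40,.03,.055)
go(666.7,9,125,102.8)"
```

```text
[0.51289148 0.3356585  0.12621024]
z 46.3 [511.4 336.3] [40.1 61.9] 6.2
move [-34.27  11.5    0.61] [ 0.007 -0.003 -0.115]
```

Call:
send_rows([
  [0,-34.3,11.5,0.6,0,0,-0.115],
  [0,-34.3,11.5,0.6,0,0,-0.115],
  [0,-34.3,11.5,0.6,0,0,-0.115],
  [0,-34.3,11.5,0.6,0,0,-0.115],
  [0,-34.3,11.5,0.6,0,0,-0.115],
])

```text
time_s: 20.0
eef_pos: [0.6444, 0.0499, 0.1197]
tcp_rot: [0.624, 0.782, 0.0, 0.0]
wrist_force: [0.8, 0.3, 0.1]
grip_width: 1.0
grip_force: 0.0
```

```bash
python3 -c "
from h import *
go(666.7,9,125,102.8);print(robot.get_obs()['eef_pos'])"
```

```text
move [-4.48  1.27 -0.53] [0.001 0.    0.   ]
[0.64437121 0.04985389 0.11965526]
```

Call:
send_rows([
  [0,-4.4,1.2,0,0,0,0],
  [0,-4.4,1.2,0,0,0,0],
  [0,-4.4,1.2,0,0,0,0],
])

```text
time_s: 20.38
eef_pos: [0.6645, 0.0118, 0.119]
tcp_rot: [0.624, 0.781, 0.0, -0.0]
wrist_force: [0.2, 0.3, 0.0]
grip_width: 1.001
grip_force: 0.0
```

```bash
python3 -c "
from h import *
p,P,o=look('wrist','w13');print(o['eef_pos'],o['qvel'].round(2))
near(P,666,9,68,.02)
go(666.7,9,13,102.8)"
```

```text
[0.66449442 0.01181848 0.11898781] [ 0.02 -0.    0.01 -0.   -0.    0.  ]
z 31.3 [667.4   9. ] [ 61.3 109.4] 12.8
move [-0.39  0.16 10.6 ] [-0.    -0.     0.001]
```

Call:
send_rows([
  [0,-0.25,0.15,5,0,0,0],
  [0,-0.25,0.15,10.7,0,0,0],
  [0,-0.25,0.15,10.7,0,0,0],
  [60,-0.25,0.15,10.7,0,0,0],
  [255,-0.25,0.15,10.7,0,0,0],
])

```text
time_s: 21.05
eef_pos: [0.669, 0.0099, 0.0152]
tcp_rot: [0.624, 0.782, 0.001, 0.002]
wrist_force: [-0.3, 0.4, -0.3]
grip_width: 0.685
grip_force: 64.3
```

Call:
send_rows([
  [255,0,0,0,0,0,0],
  [255,0,0,0,0,0,0],
  [255,0,0,0,0,0,0],
  [255,0,0,-3,0,0,0],
  [255,0,0,-9,0,0,0],
])

```text
time_s: 21.68
eef_pos: [0.6656, 0.0094, 0.1021]
tcp_rot: [0.624, 0.782, -0.001, -0.001]
wrist_force: [1.3, 0.1, -0.3]
grip_width: 0.681
grip_force: 64.5
```

Call:
send_rows([
  [255,0,0,-1,0,0,0],
  [255,0,0,-1,0,0,0],
])

```text
time_s: 21.92
eef_pos: [0.6678, 0.0094, 0.1138]
tcp_rot: [0.624, 0.782, 0.001, 0.001]
wrist_force: [0.0, 0.4, -0.7]
grip_width: 0.68
grip_force: 64.6
```

```bash
python3 -c "
from h import *
go(604.5,269,110,96.2);print(robot.get_obs()['eef_pos'])"
```

```text
move [26.72 -0.42  0.36] [0.003 0.001 0.115]
[0.66782629 0.0094004  0.11384957]
```

Call:
send_rows([
  [255,26.7,-0.45,0.3,0,0,0.115],
  [255,26.7,-0.45,0.3,0,0,0.115],
  [255,26.7,-0.45,0.3,0,0,0.115],
  [255,26.7,-0.45,0.3,0,0,0.115],
  [255,26.7,-0.45,0.3,0,0,0.115],
])

```text
time_s: 22.55
eef_pos: [0.6012, 0.2717, 0.1072]
tcp_rot: [0.667, 0.745, -0.001, -0.001]
wrist_force: [0.2, -0.3, -0.7]
grip_width: 0.68
grip_force: 64.6
```

Call:
send_rows([
  [255,0,0,0,0,0,0],
  [255,0,0,0,0,0,0],
])

```text
time_s: 22.8
eef_pos: [0.6034, 0.2672, 0.1081]
tcp_rot: [0.668, 0.744, -0.001, -0.0]
wrist_force: [0.0, 0.0, -0.6]
grip_width: 0.686
grip_force: 64.6
```

```bash
python3 -c "
from h import *
p,P,o=look('wrist','w14');print(o['eef_pos'],o['qvel'].round(2))
near(P,o['eef_pos'][0]*1e3,o['eef_pos'][1]*1e3,65,.10,.15)
pockets(p,P,604,270,90)
go(604.5,269,20,96.2)"
```

```text
[0.60337892 0.26717028 0.10814724] [-0.01 -0.01 -0.    0.    0.    0.  ]
z 124.5 [602.2 266.8] [ 85.8 108.3] 5.7
pocket px [174  98  14  41 409] (array([537.3, 316.1]), array([ 8. , 29.4]), 6.7)
pocket px [ 211  107  105   38 3793] (array([598.3, 317.3]), array([28. , 76.3]), 96.3)
move [0.2  0.12 8.84] [-0.001  0.001 -0.001]
```

View pics/w14.png

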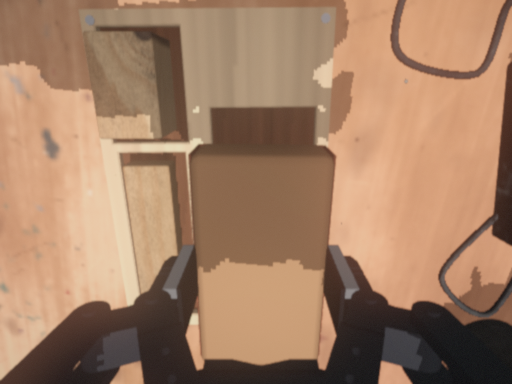

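The cork is square above its pocket (260,125); thick block and batten are seated at left. Lower.

Call:
send_rows([
  [255,0.15,0.1,4,0,0,0],
  [255,0.15,0.1,8.6,0,0,0],
  [255,0.15,0.1,8.6,0,0,0],
  [255,0.15,0.1,8.6,0,0,0],
])

```text
time_s: 23.35
eef_pos: [0.6046, 0.2692, 0.0232]
tcp_rot: [0.668, 0.744, -0.0, -0.0]
wrist_force: [0.0, -0.6, 0.1]
grip_width: 0.679
grip_force: 72.2
```

Call:
send_rows([
  [255,0,0,0.2,0,0,0],
  [45,0,0,0.2,0,0,0],
  [40,0,0,0.2,0,0,0],
  [35,0,0,-1,0,0,0],
  [0,0,0,-8,0,0,0],
])

```text
time_s: 23.98
eef_pos: [0.6016, 0.2693, 0.0931]
tcp_rot: [0.668, 0.744, -0.003, -0.001]
wrist_force: [0.8, 1.1, -0.5]
grip_width: 1.001
grip_force: 0.0
```

Call:
send_rows([
  [0,0,0,-12,0,0,0],
  [0,0,0,-12,0,0,0],
  [0,0,0,-12,0,0,0],
  [0,0,0,-12,0,0,0],
])

```text
time_s: 24.48
eef_pos: [0.6039, 0.2703, 0.2158]
tcp_rot: [0.668, 0.744, 0.0, 0.0]
wrist_force: [0.6, -0.5, -0.8]
grip_width: 1.0
grip_force: 0.0
```

```bash
python3 -c "
from h import *
p,P,o=look('wrist','w15')
for a in((604,269,66,.025,.05),(513,336,40,.03,.055),(525,218,40,.017,.035)): near(P,*a)
p,P,o=look('top','t15');print('top')
for a in((547,-12,50,.012,.03),(380,-313,60,.02,.05),(591,-209,30,.018,.035),(594,-298,38,.018,.032)): near(P,*a)"
```

```text
z 36.4 [602.9 269.5] [ 60.9 108.8] 5.6
z 46.5 [511.6 335.9] [40.4 61.8] 6.1
z 24.5 [524.1 217.8] [34.6 79.6] 6.8
top
z 21.1 [546.5 -12.4] [51.  74.9] 5.0
z 30.1 [ 380.  -313.2] [44.6 89.9] 179.0
z 25.2 [ 590.7 -208.5] [51.4 52.2] 83.3
z 27.5 [ 593.1 -297.4] [50.7 67.5] 4.6
```

View pics/t15.png

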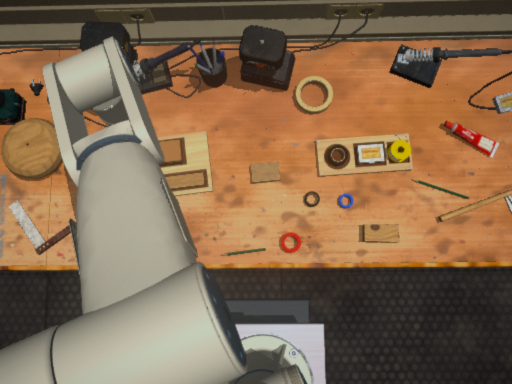

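All five are seated at the right heights, with roll and tin in their pockets at (337,155) and (371,153). The spare blocks at (265,172) and (379,233) have not moved. Handing in.

```bash
python3 -c "
from rig import job_done
print(job_done())"
```

```text
the job is handed in; nothing more can be done
None
```

Both kits are made up and handed in at about 25 s of the 112 s allowed: my last measurements put all five things flat in their pockets, about 3 mm or less from the centres, and the two spare blocks unmoved. The hand-in did not return a verdict.

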